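# Fit the thickness disc and end collar on a rolling pin

### The arm

A 6-joint arm with a two-finger parallel gripper is mounted at the origin on a cart in front of the work surface, level with it; the furniture and walls round the work are solid. World frame = base frame: x ahead of the robot, y to its left, z up, the work surface at z = 0. Lengths are in m, angles in rad, forces in N, time in s.
With the tool pointing down it reaches from about 0.275 to 1 m from the base axis. Payload 8.4 kg.
Tool frame: the origin (TCP) lies midway between the tips of the shut fingers; the grasp point (between the pads) lies 19 mm behind it (manip.tcp_to_grasp is the distance from the TCP to the grasp point, in m); z points along the fingers, x is the direction in which the jaws open and shut, and the axes are right-handed (so a half turn about z gives the same grasp; the last joint's range is limited). The gripper opens to 85 mm and grips with 20 to 120 N. Pads are 22 mm wide; open, the fingers measure 114 mm over their backs; the gripper's body (76 mm by 85 mm) begins 54 mm behind the grasp point. The pads swing forward as they close: fully open they stand 13 mm farther back than shut.
Start: joints at [1.18, 0.353, 1.633, -0, 1.155, -0.002], TCP at [0.237, 0.578, 0.231] pointing down, gripper open.
Joint ranges: [-2.63, 2.63], [-0.92, 2.1], [0.06, 2.66], [-1.3, 4.44], [0, 2.69], [-3.02, 3.02]. Speed limits (rad/s): [2.22, 2.22, 2.79, 3.14, 3.14, 3.14].

### API

Orientations are given as a rotation vector (axis times angle).
In Python, from station import manip gives the robot as it stands.
- The arm moves only by the shell command python3 -m inch 'ROWS'. ROWS is JSON, a list of rows, each a list of 3 entries, a list of its own where there are three numbers: the shift along the tool's x, y, z in m, then the turn about the tool's z in rad, then the finger opening in m, from 0 to 0.0854. A call has exactly 10 rows; each row is the pose to reach, as a shift and turn from the pose measured when the call began, along the tool's axes at that moment; what a row does not reach only later rows make up. A row lasts 1/10 s, in which the tool goes at most 50 mm and 8.59 degrees, less where a joint would pass 70% of its speed; a pose out of reach is approached as far as the arm can. A call with a gripper value outside its range is refused whole. The fingers move at their own pace and stop on an object; the grip force is fixed at half the most. Time passes only in rows, so rows that repeat a pose let the fingers close, or fill a call up. It gives the time, the measured TCP pose, the force and the opening at its end, in the units of the state.
- manip.sense(): the state, without advancing time (a new reading comes with each control period).
- manip.camera(name): name is "side" or "top" or "wrist"; returns the picture (480x640x3 uint8, red, green, blue); there is no depth.
- manip.get_calibration(name): a dict with "fx", "fy", "cx", "cy" (pixels), "R" (3x3) and "t" (3): a world point X has camera coordinates R X + t; the wrist camera has in their place "T_tool_cam" (4x4, takes a point from camera to tool coordinates, whose origin is the TCP and whose axes are the tool frame's). Camera axes: x right, y down, z forward; pixel columns grow to the right and rows downward; lengths in m; the calibration is good to about 2 mm. The wrist camera is an equidistant fisheye: a pixel r from the principal point sees the ray r / f radians off the axis. A picture is of the moment at which its call begins: read the wrist's pose just before it. get_calibration takes no time and is no camera call.
- manip.job_done(): hands the job in, once; it reports no verdict.
The state is a dict: "time": time; "q": joint angles; "joint_velocities": joint speeds; "effort": joint torques, N m; "position": TCP position; "tcp_rot": TCP orientation; "ft_force": force on the tool from outside, world axes, zero at the start; "ft_torque": the same for the moment, N m; "grip_width": finger opening in m.
Only numpy, scipy, OpenCV 4.12 (cv2) and the standard library are available. Lean on these libraries where they do the work, as an engineer would, in place of code of your own. Each camera call takes 0.05 s, during which the arm holds its last target. There are 200 camera calls.

### The job

Fit up the adjustable rolling pin that leans in its stand: slide the flanged thickness disc down the spindle, hub upwards, until its flange sits flush on the wooden shoulder, and after it the plain collar until it sits flush on the disc's hub. Leave both fully home, and leave the other things on the table standing where they are.

Things in the scene. Friction and masses are not known exactly. Their poses are not given: they have to be found in the camera images.
- pin: Pale wooden rolling pin, barrel 60 mm thick, fixed in the stand, leaning 0.55 rad from vertical, steel spindle up. Origin: centre of the barrel's upper end (the shoulder, 150 mm above the table); z runs up the spindle axis, y is level. Spindle: 34 mm diameter from z = 0 to 22 mm, tapers to 22 mm diameter at z = 27 mm, straight to 55 mm, then tapers to 14 mm at the tip, z = 62 mm.
- stand: Dark wooden stand of the rolling pin, base 140 (x) x 100 (y) x 16 mm, fixed to the table; origin under the centre of its base. The pin's shoulder lies 20 mm towards -x of it, 150 mm up; the pin leans towards the stand's -x.
- disc: Thickness disc of white plastic, lying flat with its hub up: flange 88 mm diameter, 10 mm thick, and on it a hub of 52 mm diameter (grip here) up to 30 mm above the underside; bore 40 mm right through. Origin: centre of the flange's underside; z up through the hub.
- collar: Plain end collar of white plastic, lying flat: 60 mm outside diameter (grip here), 28 mm high, bore 27 mm right through, both ends alike. Origin: centre of its underside; z along the bore.
- collar_mid (a point): Centre of the collar, 14 mm above its underside, on the bore axis.
- canister: Bystander: green tin canister with wooden lid, 102x102x140 mm; origin at the centre of its underside.
- jar: Bystander: glass jar with red lid, 81x81x145 mm; origin at the centre of its underside.
- crock: Bystander: dark stoneware utensil crock, 117x117x157 mm; origin at the centre of its underside.
- mug: Bystander: stoneware mug, 81x110x74 mm; origin at the centre of its underside.
- mill: Bystander: salt shaker, 44x44x90 mm; origin at the centre of its underside.
- timer: Bystander: round kitchen timer, 59x59x53 mm; origin at the centre of its underside.
Mind the look-alikes: they are no part of the job. What is shaped like the disc but black or turquoise is not meant.

How it is judged:
By the outcome, as a careful person would: the job done as asked, in the order asked, and still so for the second after the job is handed in, with the robot touching nothing.
It also fails if it takes over 67 s, if anything falls off the work surface, if the arm or the gripper's body presses on something with over 40 N, if the wrist force passes 120 N, or if a joint passes its speed limit or range.

## Working session

There is one attempt and no reset: what is moved stays moved. The work goes in short steps, Python scripts to look and compute and a shell command to move; the robot and the scene stay as the last step left them, time stands still between calls to the robot, and variables do not carry over. Pictures are saved under pics/ and viewed, about 8 in all and at most 12, crops included, and the job is handed in when it is done.

```bash
mkdir -p pics; ls; python3 - <<'E'
from station import manip
import cv2,numpy as np
np.set_printoptions(precision=4,suppress=True)
for n in ["side","top","wrist"]:
    print(n,manip.get_calibration(n))
    cv2.imwrite(f"pics/{n}0.png",manip.camera(n)[:,:,::-1])
print(manip.sense())
E
```

```text
pics
side {'fx': 521.5019912254833, 'fy': 521.5019912254833, 'cx': 323.50767338197295, 'cy': 247.3342266214696, 'R': array([[ 0.7651, -0.6439, -0.0012],
       [-0.5432, -0.6444, -0.5382],
       [ 0.3458,  0.4124, -0.8428]]), 't': array([-0.4048,  0.3815,  0.8535])}
top {'fx': 533.0472564702411, 'fy': 533.0472564702411, 'cx': 318.63169858268316, 'cy': 243.1493690295335, 'R': array([[-0.0257, -0.9997, -0.0064],
       [-0.9934,  0.0262, -0.1115],
       [ 0.1116,  0.0035, -0.9937]]), 't': array([0.0479, 0.5639, 1.3028])}
wrist {'fx': 371.64829954431775, 'fy': 371.64829954431775, 'cx': 316.9880768404211, 'cy': 233.23844515199286, 'T_tool_cam': array([[ 1.    , -0.0018, -0.0006,  0.0005],
       [ 0.0019,  0.953 ,  0.3031, -0.0783],
       [ 0.0001, -0.3031,  0.953 , -0.1436],
       [ 0.    ,  0.    ,  0.    ,  1.    ]])}
{'time': 0.15, 'q': array([ 1.1796,  0.3535,  1.634 , -0.    ,  1.1552, -0.0024]), 'joint_velocities': array([-0.0013, -0.0002, -0.0011, -0.0012,  0.0014, -0.0004]), 'effort': array([ -0.0002, -60.5633, -34.2338,  -0.0001,   0.0063,  -0.0001]), 'position': array([0.2368, 0.578 , 0.2307]), 'tcp_rot': array([ 2.6082,  1.7502, -0.0014]), 'ft_force': array([ 0.4003, -0.6722,  0.5832]), 'ft_torque': array([0.0062, 0.0248, 0.0173]), 'grip_width': 0.08518345997403569}
```

View pics/top0.png

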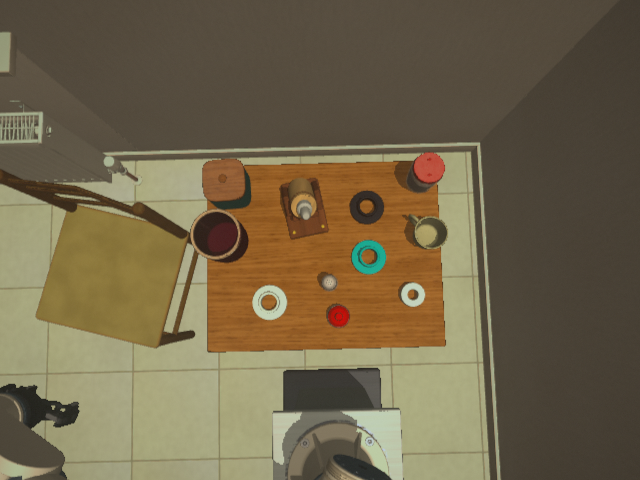

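View pics/side0.png

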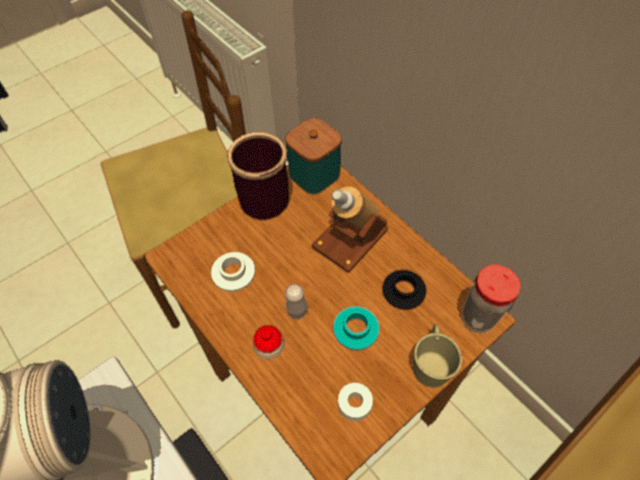

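The top view shows the white disc at (269,302), the white collar at (412,295) and the pin at (303,205), with turquoise (369,257) and black (367,207) look-alikes. The side view shows the disc at (233,270), the collar at (355,401) and the pin at (350,215). Next I measure these and look at a close crop.

```bash
cat > h.py <<'E'
import numpy as np, cv2
from station import manip
from scipy.spatial.transform import Rotation as Rot
np.set_printoptions(precision=4,suppress=True)
C={n:manip.get_calibration(n) for n in("top","side","wrist")}
def ray(n,u,v,s=None):
    c=C[n]; x=(u-c["cx"])/c["fx"]; y=(v-c["cy"])/c["fy"]
    if n!="wrist":
        return -c["R"].T@c["t"], c["R"].T@np.array([x,y,1.])
    r=np.hypot(x,y); k=np.sin(r)/r if r>1e-9 else 1
    T=np.array(c["T_tool_cam"]); R=Rot.from_rotvec(s["tcp_rot"]).as_matrix()
    return np.array(s["position"])+R@T[:3,3], R@T[:3,:3]@np.array([x*k,y*k,np.cos(r)])
def plane(n,u,v,z,s=None):
    o,d=ray(n,u,v,s); return o+d*(z-o[2])/d[2]
def tri(*rs):
    A=0;b=0
    for o,d in rs:
        d=d/np.linalg.norm(d);P=np.eye(3)-np.outer(d,d);A=A+P;b=b+P@o
    X=np.linalg.solve(A,b)
    return X,[np.linalg.norm(np.cross(X-o,d/np.linalg.norm(d))) for o,d in rs]
E
python3 - <<'E'
from h import *
for n in("top","side"):
    im=cv2.imread(f"pics/{n}0.png");hsv=cv2.cvtColor(im,cv2.COLOR_BGR2HSV)
    m=((hsv[...,1]<60)&(hsv[...,2]>150)).astype(np.uint8)*255
    boxes={"top":[(269,302),(412,295)],"side":[(233,270),(355,401)]}[n]
    for (u,v),h in zip(boxes,(.010,.028)):
        mm=np.zeros_like(m);mm[v-28:v+28,u-28:u+28]=m[v-28:v+28,u-28:u+28]
        c=max(cv2.findContours(mm,cv2.RETR_EXTERNAL,cv2.CHAIN_APPROX_NONE)[0],key=cv2.contourArea)
        W=np.array([plane(n,p[0][0],p[0][1],h)[:2] for p in c]).astype(np.float32)
        print(n,(u,v),cv2.fitEllipse(W), cv2.minEnclosingCircle(W), cv2.fitEllipse(c)[0])
a=cv2.imread("pics/top0.png")[160:250,260:350];b=cv2.imread("pics/side0.png")[180:275,305:395]
c=cv2.imread("pics/top0.png")[270:330,240:300]
f=lambda x,s:cv2.resize(x,s,interpolation=cv2.INTER_CUBIC)
cv2.imwrite("pics/crop1.png",np.hstack([f(a,(380,380)),f(b,(380,380*95//90))[:380]]))
E
```

```text
top (269, 302) ((0.42163434624671936, 0.16126692295074463), (0.08388081938028336, 0.08463522046804428), 84.210693359375) ((0.4216671586036682, 0.16172263026237488), 0.04342968389391899) (269.2318115234375, 302.1149597167969)
top (412, 295) ((0.43162405490875244, -0.19644281268119812), (0.05584152415394783, 0.05683864280581474), 68.70510864257812) ((0.4317106306552887, -0.19678492844104767), 0.02957158163189888) (412.5435791015625, 294.2966613769531)
side (233, 270) ((0.42033493518829346, 0.1561170518398285), (0.08320727199316025, 0.084965281188488), 171.9677276611328) ((0.4202878177165985, 0.1557730734348297), 0.04352349787950516) (232.6156768798828, 271.03387451171875)
side (355, 401) ((0.43023672699928284, -0.20128150284290314), (0.0563138872385025, 0.057841986417770386), 133.27198791503906) ((0.4304724335670471, -0.2013867348432541), 0.02978224866092205) (354.91546630859375, 400.41204833984375)
```

View pics/crop1.png

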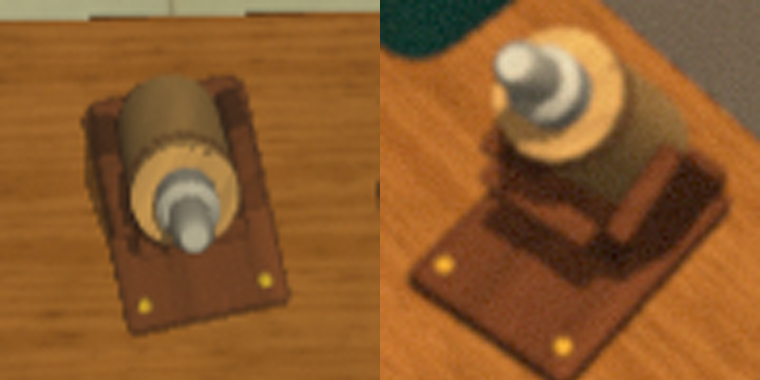

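The crop confirms the pin: the shoulder ellipse is centred at about (303.8,205) in top and (347.6,202.5) in side. The tip is at (306.4,215.7) and (337.4,194.7), and the two brass studs show the yaw. Next I triangulate.

```bash
python3 - <<'E'
from h import *
P={}
for k,a,b in [("sh",(303.8,205),(347.6,202.5)),("tip",(306.4,215.7),(337.4,194.7)),("s1",(294.3,232.5),(320.2,242.8)),("s2",(322.8,226.3),(348.3,261.9))]:
    P[k],e=tri(ray("top",*a),ray("side",*b)); print(k,P[k],e)
d=P["tip"]-P["sh"];print("len",np.linalg.norm(d),"lean",np.arctan2(np.hypot(*d[:2]),d[2]),"yaw",np.arctan2(-d[1],-d[0]))
e=P["s1"]-P["s2"];print("stud yaw",np.arctan2(-e[0],e[1]))
s=manip.sense();print(Rot.from_rotvec(s["tcp_rot"]).as_matrix())
E
```

```text
sh [0.6429 0.0647 0.1396] [np.float64(0.00027467988005472284), np.float64(0.00027467988005459783)]
tip [0.6086 0.0574 0.1981] [np.float64(0.0009663849376736634), np.float64(0.0009663849376737793)]
s1 [0.5974 0.0939 0.0106] [np.float64(0.0013292901366209035), np.float64(0.0013292901366208593)]
s2 [0.6112 0.0208 0.0113] [np.float64(0.0012190644388014524), np.float64(0.0012190644388015484)]
len 0.06827128118383165 lean 0.5405011158200327 yaw 0.2095406815832779
stud yaw 0.1867636169580659
[[ 0.379   0.9254 -0.0004]
 [ 0.9254 -0.379  -0.001 ]
 [-0.0011  0.     -1.    ]]
```

```bash
python3 -m inch '[[[-0.04,0.04,0],-0.1,0.085],[[-0.08,0.08,0],-0.2,0.085],[[-0.12,0.12,0.01],-0.3,0.085],[[-0.16,0.16,0.03],-0.4,0.085],[[-0.2,0.2,0.05],-0.5,0.085],[[-0.23,0.24,0.07],-0.58,0.085],[[-0.27,0.28,0.09],-0.58,0.085],[[-0.318,0.329,0.1],-0.58,0.085],[[-0.318,0.329,0.1],-0.58,0.085],[[-0.318,0.329,0.1],-0.58,0.085]]'
python3 - <<'E'
from h import *
s=manip.sense();im=manip.camera("wrist");cv2.imwrite("pics/w1.png",im[:,:,::-1])
print(s["position"],s["time"],s["ft_force"]);print(Rot.from_rotvec(s["tcp_rot"]).as_matrix())
E
```

```text
time: 1.15
position: [0.4209, 0.1558, 0.1301]
tcp_rot: [2.001, 2.421, -0.004]
ft_force: [-0.7, 0.8, 0.4]
grip_width: 0.0851
[0.4209 0.1558 0.1301] 1.15 [-0.6719  0.8173  0.383 ]
[[-0.1882  0.9821 -0.0016]
 [ 0.9821  0.1882 -0.002 ]
 [-0.0017 -0.0019 -1.    ]]
```

View pics/w1.png

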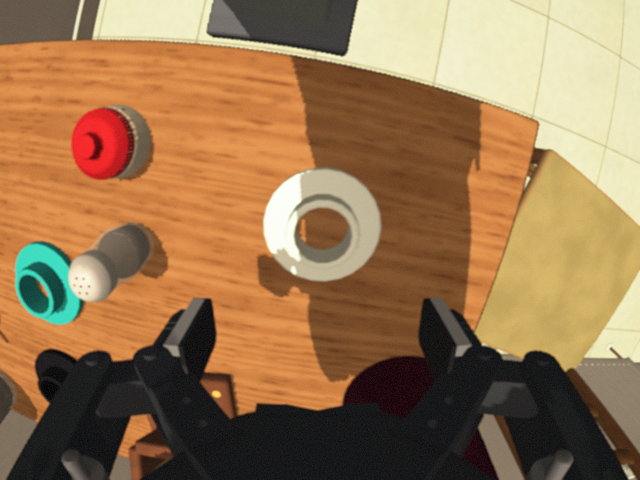

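The wrist view shows the white disc centred at about (322,224), hub up. The fingers are at the bottom of the frame. I fit its outline next.

```bash
cat >> h.py <<'E'
def white(im,u,v,w,z,s,lo=120,sat=60):
    hsv=cv2.cvtColor(im,cv2.COLOR_RGB2HSV); m=((hsv[...,1]<sat)&(hsv[...,2]>lo)).astype(np.uint8)*255
    mm=np.zeros_like(m); sl=np.s_[max(v-w,0):v+w,max(u-w,0):u+w]; mm[sl]=m[sl]
    c=max(cv2.findContours(mm,cv2.RETR_EXTERNAL,cv2.CHAIN_APPROX_NONE)[0],key=cv2.contourArea)
    W=np.array([plane("wrist",*p[0],z,s)[:2] for p in c]).astype(np.float32)
    return cv2.fitEllipse(W),cv2.minEnclosingCircle(W)
def totool(s,X):
    return Rot.from_rotvec(s["tcp_rot"]).as_matrix().T@(np.asarray(X)-s["position"])
E
python3 - <<'E'
from h import *
s=manip.sense();im=cv2.imread("pics/w1.png")[:,:,::-1]
for lo in(100,130):
    e,c=white(im.copy(),322,224,75,.010,s,lo);print(e,c)
print(totool(s,[*c[0],.014]))
E
```

```text
((0.42085331678390503, 0.15826791524887085), (0.0853702574968338, 0.08557721227407455), 114.58250427246094) ((0.42089739441871643, 0.1581883728504181), 0.04359038919210434)
((0.42085331678390503, 0.15826791524887085), (0.0853702574968338, 0.08557721227407455), 114.58250427246094) ((0.42089739441871643, 0.1581883728504181), 0.04359038919210434)
[0.0038 0.0005 0.1158]
```

```bash
python3 -m inch '[[[0.002,0,0.04],0,0.085],[[0.003,0,0.08],0,0.085],[[0.003,0,0.105],0,0.085],[[0.003,0,0.115],0,0.085],[[0.003,0,0.115],0,0.04],[[0.003,0,0.115],0,0.04],[[0.003,0,0.115],0,0.04],[[0.003,0,0.115],0,0.04],[[0.003,0,0.115],0,0.04],[[0.003,0,0.115],0,0.04]]'
```

```text
time: 2.2
position: [0.4216, 0.1578, 0.0165]
tcp_rot: [2.0, 2.42, -0.001]
ft_force: [-2.6, 0.0, 6.4]
grip_width: 0.049
```

```bash
python3 -m inch '[[[0,0,-0.03],0,0.04],[[0,0,-0.07],0,0.04],[[0,0,-0.11],0,0.04],[[-0.03,0.02,-0.15],0,0.04],[[-0.06,0.04,-0.18],0,0.04],[[-0.09,0.06,-0.21],0,0.04],[[-0.117,0.088,-0.243],0,0.04],[[-0.117,0.088,-0.243],0,0.04],[[-0.117,0.088,-0.243],0,0.04],[[-0.117,0.088,-0.243],0,0.04]]'
python3 - <<'E'
from h import *
s=manip.sense();im=manip.camera("wrist");cv2.imwrite("pics/w2.png",im[:,:,::-1])
print(s["position"],s["tcp_rot"],s["grip_width"],s["ft_force"])
for P in ([.643,.0647,.15],[.611,.0585,.203]): print(totool(s,P))
E
```

```text
time: 3.2
position: [0.5285, 0.0602, 0.2595]
tcp_rot: [2.0, 2.421, -0.002]
ft_force: [0.1, 0.8, -1.8]
grip_width: 0.049
[0.5285 0.0602 0.2595] [ 2.0004  2.4213 -0.0024] 0.04896086760062568 [ 0.0555  0.7605 -1.8038]
[-0.017   0.1134  0.1095]
[-0.0171  0.0808  0.0565]
```

View pics/w2.png

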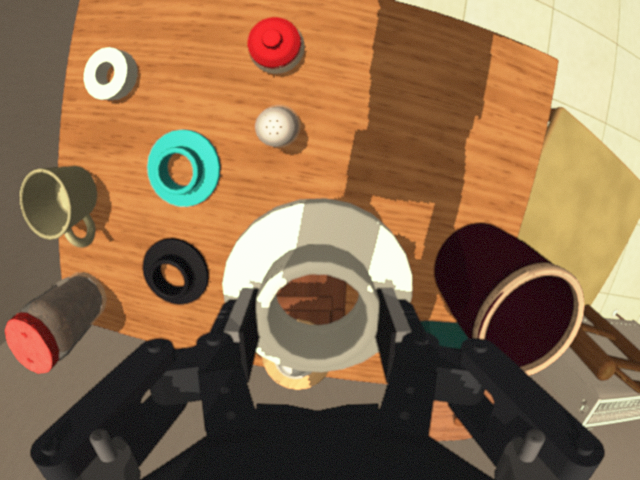

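The disc is held level, with the bore at about (318,310), and the pin end shows below it at about (293,372). I cross-check the pin's position using its known heights.

```bash
python3 - <<'E'
from h import *
a=np.array([-np.sin(.55)*np.cos(.19),-np.sin(.55)*np.sin(.19),np.cos(.55)])
for n,sh,tp,st in (("top",(303.8,205),(306.4,215.7),[(294.3,232.5),(322.8,226.3)]),("side",(347.6,202.5),(337.4,194.7),[(320.2,242.8),(348.3,261.9)])):
    S=plane(n,*sh,.150);T=plane(n,*tp,.150+.062*a[2])
    print(n,S,T,"sh from tip",T-.062*a,"studs",[plane(n,*p,.018) for p in st])
def proj(X,s):
    T=np.array(C["wrist"]["T_tool_cam"]);p=T[:3,:3].T@(totool(s,X)-T[:3,3]);r=np.hypot(p[0],p[1]);th=np.arctan2(r,p[2]);c=C["wrist"]
    return c["cx"]+c["fx"]*th*p[0]/r,c["cy"]+c["fy"]*th*p[1]/r
s=manip.sense()
S=np.array([.641,.0635,.15])
print(proj(S,s),proj(S+.062*a,s)); 
b=np.cross(a,[0,0,1]);b/=np.linalg.norm(b);c=np.cross(a,b)
print([tuple(np.round(proj(S+.03*(np.cos(t)*b+np.sin(t)*c),s))) for t in np.linspace(0,6.28,9)])
E
```

```text
top [0.6408 0.0646 0.15  ] [0.607  0.0578 0.2029] sh from tip [0.6388 0.064  0.15  ] studs [array([0.5953, 0.0942, 0.018 ]), array([0.6092, 0.0215, 0.018 ])]
side [0.6376 0.0589 0.15  ] [0.6069 0.0542 0.2029] sh from tip [0.6387 0.0603 0.15  ] studs [array([0.5955, 0.0895, 0.018 ]), array([0.6094, 0.0174, 0.018 ])]
(np.float64(294.8159438351052), np.float64(357.6552866927266)) (np.float64(289.1399101801603), np.float64(365.863454544114))
[(np.float64(331.0), np.float64(358.0)), (np.float64(320.0), np.float64(333.0)), (np.float64(295.0), np.float64(322.0)), (np.float64(270.0), np.float64(332.0)), (np.float64(259.0), np.float64(357.0)), (np.float64(270.0), np.float64(382.0)), (np.float64(295.0), np.float64(392.0)), (np.float64(320.0), np.float64(383.0)), (np.float64(331.0), np.float64(358.0))]
```

```bash
python3 - <<'E'
import cv2
i=cv2.imread("pics/w2.png")[330:400,250:350];cv2.imwrite("pics/w2c.png",cv2.resize(i,(700,490),interpolation=cv2.INTER_CUBIC))
E
```

```text
(no output)
```

View pics/w2c.png

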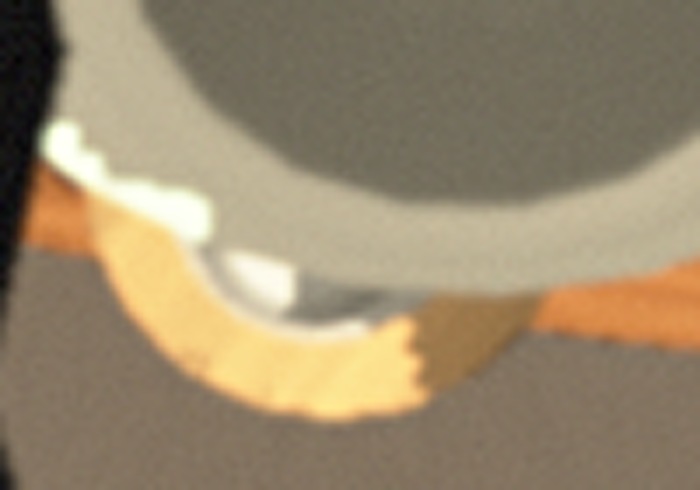

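```bash
python3 -m inch '[[[-0.01,0.03,0],0,0.04],[[-0.016,0.06,0.005],0,0.04],[[-0.016,0.065,0.02],0,0.04],[[-0.016,0.065,0.032],0,0.04],[[-0.016,0.067,0.036],0,0.04],[[-0.016,0.07,0.04],0,0.04],[[-0.016,0.072,0.044],0,0.04],[[-0.016,0.074,0.049],0,0.04],[[-0.016,0.074,0.049],0,0.04],[[-0.016,0.074,0.049],0,0.04]]'
python3 - <<'E'
from h import *
s=manip.sense()
for n in("wrist","side"):
    im=manip.camera(n);cv2.imwrite(f"pics/{n}3.png",im[:,:,::-1])
a=cv2.imread("pics/wrist3.png")[220:420,200:440];b=cv2.imread("pics/side3.png")[130:260,280:420]
cv2.imwrite("pics/c3.png",np.hstack([cv2.resize(a,(420,350)),cv2.resize(b,(377,350))]))
print(totool(s,[.639,.0648,.15]),s["ft_torque"])
E
```

```text
time: 4.25
position: [0.6039, 0.0585, 0.2101]
tcp_rot: [2.0, 2.422, -0.003]
ft_force: [0.7, 0.8, -0.7]
grip_width: 0.0487
[-0.0004  0.0358  0.0601] [0.018  0.0468 0.0411]
```

View pics/c3.png

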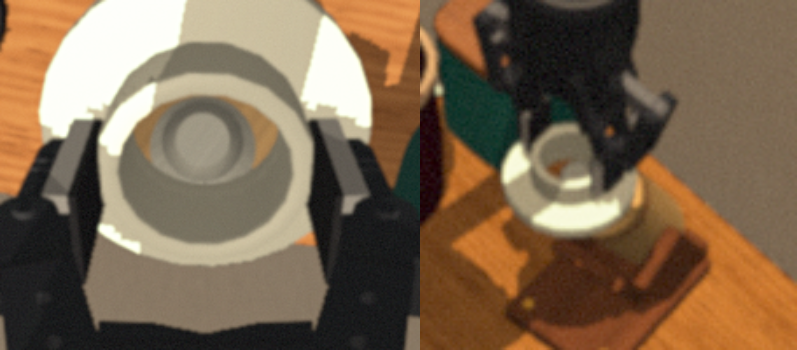

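The tip sits laterally centred inside the bore, with no contact force. I continue along the spindle and let the disc pivot in the jaws.

```bash
python3 -m inch '[[[0,0.002,0.004],0,0.04],[[0,0.004,0.008],0,0.04],[[0,0.006,0.012],0,0.04],[[0,0.0074,0.0164],0,0.04],[[0,0.0085,0.021],0,0.04],[[0,0.0097,0.025],0,0.04],[[0,0.0123,0.029],0,0.04],[[0,0.0136,0.031],0,0.04],[[0,0.015,0.0335],0,0.04],[[0,0.015,0.0335],0,0.04]]'
python3 - <<'E'
from h import *
s=manip.sense()
for n in("wrist","side"):
    im=manip.camera(n);cv2.imwrite(f"pics/{n}4.png",im[:,:,::-1])
a=cv2.imread("pics/wrist4.png")[220:420,200:440];b=cv2.imread("pics/side4.png")[130:260,280:420]
cv2.imwrite("pics/c4.png",np.hstack([cv2.resize(a,(420,350)),cv2.resize(b,(377,350))]))
print(totool(s,[.639,.0648,.15]),s["ft_torque"])
E
```

```text
time: 5.35
position: [0.6218, 0.0619, 0.1792]
tcp_rot: [1.996, 2.418, 0.006]
ft_force: [8.2, 1.2, 3.0]
grip_width: 0.0489
[-0.0003  0.0172  0.0293] [ 0.2408 -1.4464  0.0395]
```

View pics/c4.png

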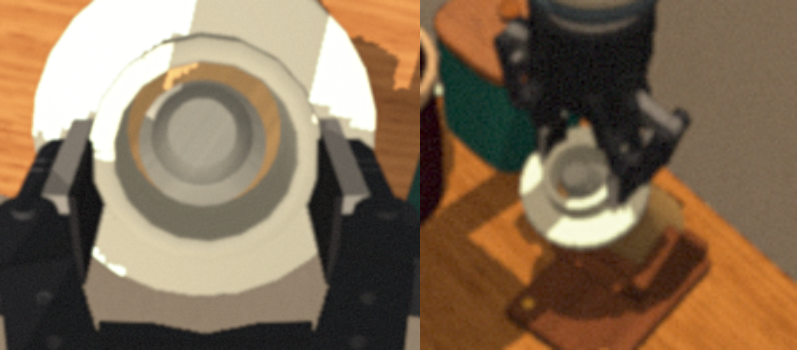

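```bash
python3 -m inch '[[[0,-0.001,0.003],0,0.04],[[0,-0.001,0.006],0,0.04],[[0,0,0.008],0,0.04],[[0,0.001,0.01],0,0.04],[[0,0.002,0.012],0,0.04],[[0,0.003,0.014],0,0.04],[[0,0.004,0.016],0,0.04],[[0,0.005,0.018],0,0.04],[[0,0.006,0.02],0,0.04],[[0,0.006,0.02],0,0.04]]'
python3 - <<'E'
from h import *
s=manip.sense()
print(totool(s,[.639,.0648,.15]),s["ft_torque"])
E
```

```text
time: 6.45
position: [0.6297, 0.063, 0.1617]
tcp_rot: [1.994, 2.416, 0.01]
ft_force: [-5.3, -1.8, 22.9]
grip_width: 0.0491
[0.0001 0.0093 0.0118] [-0.1951  0.2383  0.0453]
```

```bash
python3 -m inch '[[[0,0,0.002],0,0.04],[[0,0,0.004],0,0.04],[[0,-0.002,0.005],0,0.04],[[0,-0.002,0.005],0,0.04],[[0,-0.002,0.004],0,0.06],[[0,-0.002,0.002],0,0.085],[[0,-0.002,0],0,0.085],[[0,-0.002,0],0,0.085],[[0,-0.002,0],0,0.085],[[0,-0.002,0],0,0.085]]'
python3 -m inch '[[[0,0,-0.03],0,0.085],[[0,-0.01,-0.06],0,0.085],[[0,-0.03,-0.09],0,0.085],[[0,-0.07,-0.11],0,0.085],[[0,-0.11,-0.13],0,0.085],[[0,-0.13,-0.13],0,0.085],[[0,-0.13,-0.13],0,0.085],[[0,-0.13,-0.13],0,0.085],[[0,-0.13,-0.13],0,0.085],[[0,-0.13,-0.13],0,0.085]]'
python3 - <<'E'
from h import *
s=manip.sense()
for n in("top","side"):
    im=manip.camera(n);cv2.imwrite(f"pics/{n}5.png",im[:,:,::-1])
a=cv2.imread("pics/top5.png")[160:250,260:350];b=cv2.imread("pics/side5.png")[170:260,305:395]
cv2.imwrite("pics/c5.png",np.hstack([cv2.resize(x,(400,400),interpolation=cv2.INTER_CUBIC) for x in(a,b)]))
E
```

```text
time: 7.45
position: [0.6276, 0.0626, 0.1613]
tcp_rot: [1.995, 2.416, 0.009]
ft_force: [0.6, 1.1, -0.6]
grip_width: 0.0852
time: 8.45
position: [0.4993, 0.0382, 0.2895]
tcp_rot: [1.995, 2.417, 0.008]
ft_force: [-0.3, 0.1, -0.6]
grip_width: 0.0849
```

View pics/c5.png

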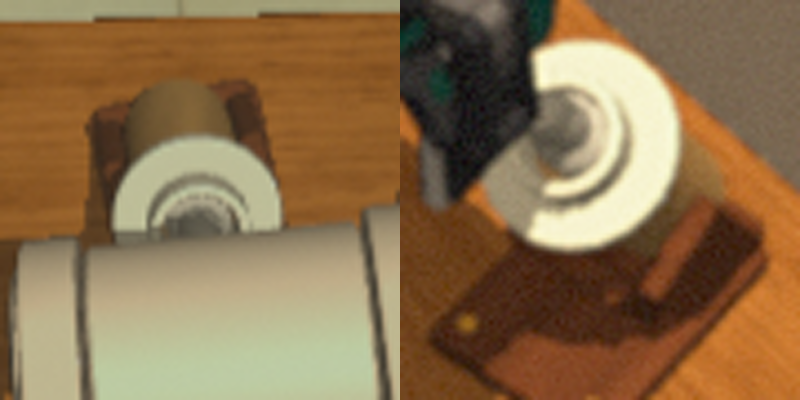

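The disc looks seated squarely on the shoulder, concentric around the spindle in both views. I check its plane by the numbers while fetching the collar.

```bash
python3 -m inch '[[[-0.03,-0.015,0],0,0.085],[[-0.07,-0.03,0],0,0.085],[[-0.11,-0.05,0.01],0,0.085],[[-0.15,-0.07,0.04],0,0.085],[[-0.18,-0.09,0.08],0,0.085],[[-0.21,-0.105,0.12],0,0.085],[[-0.22,-0.111,0.16],0,0.085],[[-0.22,-0.111,0.16],0,0.085],[[-0.22,-0.111,0.16],0,0.085],[[-0.22,-0.111,0.16],0,0.085]]'
python3 - <<'E'
from h import *
s=manip.sense();w=manip.camera("wrist");cv2.imwrite("pics/w6.png",w[:,:,::-1])
T=np.array(C["wrist"]["T_tool_cam"]);p=T[:3,:3].T@(totool(s,[.431,-.199,.028])-T[:3,3]);r=np.hypot(p[0],p[1]);th=np.arctan2(r,p[2]);c=C["wrist"]
u,v=int(c["cx"]+c["fx"]*th*p[0]/r),int(c["cy"]+c["fy"]*th*p[1]/r)
e,ci=white(w,u,v,60,.028,s,120);print((u,v),e,ci,s["position"],"tool",totool(s,[*e[0],.012]))
a=np.array([-np.sin(.55)*np.cos(.19),-np.sin(.55)*np.sin(.19),np.cos(.55)]);S=np.array([.639,.0648,.15])
for n in("top","side"):
    im=manip.camera(n);cv2.imwrite(f"pics/{n}6.png",im[:,:,::-1])
    hsv=cv2.cvtColor(im,cv2.COLOR_RGB2HSV);m=((hsv[...,1]<50)&(hsv[...,2]>120)).astype(np.uint8)*255
    x,y={"top":(304,208),"side":(345,200)}[n];mm=np.zeros_like(m);mm[y-30:y+30,x-30:x+30]=m[y-30:y+30,x-30:x+30]
    k=max(cv2.findContours(mm,cv2.RETR_EXTERNAL,cv2.CHAIN_APPROX_NONE)[0],key=cv2.contourArea)
    print(n,cv2.fitEllipse(k))
    b=np.cross(a,[0,0,1]);b/=np.linalg.norm(b);d=np.cross(a,b);cc=C[n]
    for h in (.01,.02):
        pts=[]
        for t in np.linspace(0,2*np.pi,40):
            q=cc["R"]@(S+h*a+.044*(np.cos(t)*b+np.sin(t)*d))+cc["t"];pts.append([cc["cx"]+cc["fx"]*q[0]/q[2],cc["cy"]+cc["fy"]*q[1]/q[2]])
        print("  pred",h,cv2.fitEllipse(np.float32(pts)))
E
```

```text
time: 9.55
position: [0.4348, -0.199, 0.1306]
tcp_rot: [1.993, 2.416, 0.009]
ft_force: [-0.3, 0.5, 0.4]
grip_width: 0.0849
(317, 225) ((0.4292132556438446, -0.1980133056640625), (0.058014288544654846, 0.06095375493168831), 96.88623809814453) ((0.42880046367645264, -0.19834522902965546), 0.03103562816977501) [ 0.4348 -0.199   0.1306] tool [ 0.0025 -0.0066  0.1185]
top ((302.3362121582031, 193.24774169921875), (16.608055114746094, 17.48225212097168), 0.0)
  pred 0.01 ((304.0071716308594, 207.01898193359375), (36.08665466308594, 38.576263427734375), 77.2861328125)
  pred 0.02 ((304.3669738769531, 208.56686401367188), (36.30785369873047, 38.865482330322266), 77.2638931274414)Traceback (most recent call last):
  File "<stdin>", line 11, in <module>
ValueError: max() iterable argument is empty
```

```bash
python3 -m inch '[[[0.001,-0.003,0.04],0,0.085],[[0.002,-0.0066,0.08],0,0.085],[[0.0025,-0.0066,0.11],0,0.085],[[0.0025,-0.0066,0.12],0,0.085],[[0.0025,-0.0066,0.1205],0,0.085],[[0.0025,-0.0066,0.1205],0,0.05],[[0.0025,-0.0066,0.1205],0,0.05],[[0.0025,-0.0066,0.1205],0,0.05],[[0.0025,-0.0066,0.1205],0,0.05],[[0.0025,-0.0066,0.1205],0,0.05]]'
python3 - <<'E'
from h import *
s=manip.sense();R=Rot.from_rotvec(s["tcp_rot"]).as_matrix();print(R,s["position"],"collar in tool",totool(s,[.4292,-.1982,0]))
# standoff: 25 mm short, well above
print("to via",totool(s,[.50,-.05,.28]),"S",totool(s,[.639,.0648,.15]))
E
```

```text
time: 10.7
position: [0.4306, -0.1984, 0.0126]
tcp_rot: [1.989, 2.413, 0.011]
ft_force: [-2.1, 3.0, 16.3]
grip_width: 0.0574
[[-0.191   0.9815  0.0154]
 [ 0.9816  0.1911 -0.0035]
 [-0.0064  0.0144 -0.9999]] [ 0.4306 -0.1984  0.0126] collar in tool [ 0.0006 -0.0016  0.0125]
to via [ 0.1307  0.1003 -0.2669] S [ 0.2177  0.2568 -0.1351]
```

```bash
python3 -m inch '[[[0,0,-0.04],0,0.05],[[0,0,-0.08],0,0.05],[[0,0,-0.12],0,0.05],[[0.03,0.02,-0.16],0,0.05],[[0.065,0.045,-0.18],0,0.05],[[0.1,0.075,-0.2],0,0.05],[[0.14,0.1,-0.22],0,0.05],[[0.175,0.13,-0.24],0,0.05],[[0.2154,0.1625,-0.2565],0,0.05],[[0.2154,0.1625,-0.2565],0,0.05]]'
python3 - <<'E'
from h import *
s=manip.sense();R=Rot.from_rotvec(s["tcp_rot"]).as_matrix();print(R,s["position"],s["grip_width"],s["ft_force"])
a=np.array([-np.sin(.55)*np.cos(.19),-np.sin(.55)*np.sin(.19),np.cos(.55)]);S=np.array([.639,.0648,.15])
print("S",totool(s,S),"a",R.T@a)
w=manip.camera("wrist");cv2.imwrite("pics/w7.png",w[:,:,::-1]);d=manip.camera("side");cv2.imwrite("pics/side7.png",d[:,:,::-1])
cv2.imwrite("pics/c7.png",np.hstack([cv2.resize(w[200:440,180:460,::-1],(400,343)),cv2.resize(d[150:260,290:418,::-1],(399,343),interpolation=cv2.INTER_CUBIC)]))
E
```

```text
time: 11.7
position: [0.5481, 0.0491, 0.2738]
tcp_rot: [1.983, 2.413, 0.02]
ft_force: [0.9, -0.8, -0.8]
grip_width: 0.0568
[[-0.194   0.9807  0.0222]
 [ 0.981   0.1941 -0.0015]
 [-0.0058  0.0215 -0.9998]] [0.5481 0.0491 0.2738] 0.05680637139124613 [ 0.8602 -0.7968 -0.763 ]
S [-0.0015  0.0896  0.1258] a [-0.0022 -0.5042 -0.8636]
```

View pics/c7.png

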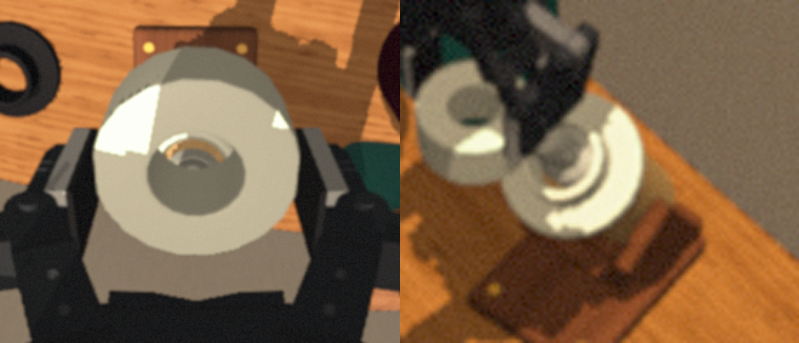

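The collar is held level, and its bore faces the spindle axis. I go over the tip and start the entry.

```bash
python3 -m inch '[[[-0.002,0.03,0.01],0,0.05],[[-0.002,0.05,0.03],0,0.05],[[-0.002,0.055,0.045],0,0.05],[[-0.002,0.055,0.051],0,0.05],[[-0.002,0.0575,0.0555],0,0.05],[[-0.002,0.06,0.06],0,0.05],[[-0.002,0.062,0.063],0,0.05],[[-0.002,0.063,0.065],0,0.05],[[-0.002,0.063,0.065],0,0.05],[[-0.002,0.063,0.065],0,0.05]]'
python3 - <<'E'
from h import *
s=manip.sense();R=Rot.from_rotvec(s["tcp_rot"]).as_matrix()
a=np.array([-np.sin(.55)*np.cos(.19),-np.sin(.55)*np.sin(.19),np.cos(.55)]);S=np.array([.639,.0648,.15])
print("S",totool(s,S),"a",R.T@a,s["ft_torque"])
w=manip.camera("wrist");cv2.imwrite("pics/w8.png",w[:,:,::-1]);d=manip.camera("side");cv2.imwrite("pics/side8.png",d[:,:,::-1])
cv2.imwrite("pics/c8.png",np.hstack([cv2.resize(w[200:440,180:460,::-1],(400,343)),cv2.resize(d[130:240,290:418,::-1],(399,343),interpolation=cv2.INTER_CUBIC)]))
E
```

```text
time: 12.8
position: [0.6091, 0.0563, 0.2076]
tcp_rot: [1.984, 2.415, 0.014]
ft_force: [2.9, 1.4, -1.1]
grip_width: 0.0571
S [0.0029 0.03   0.0581] a [-0.0032 -0.5078 -0.8615] [ 0.3152 -0.4381 -0.0262]
```

View pics/c8.png

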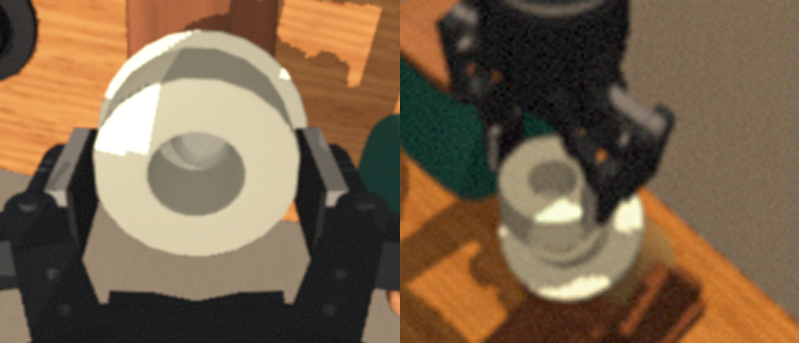

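The tip is inside the bore but about 2.5 mm towards tool +x, and the collar is about 4 mm short in y. I correct both, then do the tilting entry.

```bash
python3 -m inch '[[[0.0025,0.002,-0.001],0,0.05],[[0.0025,0.005,0],0,0.05],[[0.0025,0.005,0.001],0,0.05],[[0.0025,0.003,0.003],0,0.05],[[0.0025,0.001,0.0045],0,0.05],[[0.0025,-0.001,0.006],0,0.05],[[0.0025,-0.002,0.0075],0,0.05],[[0.0025,-0.002,0.009],0,0.05],[[0.0025,-0.002,0.009],0,0.05],[[0.0025,-0.002,0.009],0,0.05]]'
cat > st.py <<'E'
from h import *
s=manip.sense();R=Rot.from_rotvec(s["tcp_rot"]).as_matrix()
a=np.array([-np.sin(.55)*np.cos(.19),-np.sin(.55)*np.sin(.19),np.cos(.55)]);S=np.array([.639,.0648,.15])
print("S",totool(s,S),"a",R.T@a,"f tool",R.T@s["ft_force"],"t tool",R.T@s["ft_torque"])
E
python3 st.py
```

```text
time: 13.9
position: [0.6099, 0.0587, 0.2007]
tcp_rot: [1.981, 2.41, 0.023]
ft_force: [6.2, 2.4, 6.3]
grip_width: 0.057
S [0.0007 0.0285 0.0514] a [-0.0037 -0.5013 -0.8652] f tool [ 1.1143  6.6763 -6.1049] t tool [-1.3722  0.1123 -0.0013]
```

```bash
python3 -m inch '[[[0,-0.002,0.001],0,0.05],[[0,-0.004,0.002],0,0.05],[[0,-0.004,0.0035],0,0.05],[[0,-0.003,0.005],0,0.05],[[0,-0.002,0.0065],0,0.05],[[0,-0.001,0.008],0,0.05],[[0,0,0.0095],0,0.05],[[0,0.0015,0.0105],0,0.05],[[0,0.0015,0.0105],0,0.05],[[0,0.0015,0.0105],0,0.05]]'; python3 st.py
```

```text
time: 14.9
position: [0.611, 0.0599, 0.1918]
tcp_rot: [1.982, 2.411, 0.024]
ft_force: [-7.6, 3.8, 15.3]
grip_width: 0.0569
S [-0.0003  0.0274  0.0425] a [-0.0024 -0.5013 -0.8653] f tool [  5.0828  -6.3426 -15.528 ] t tool [ 0.72    1.0359 -0.1964]
```

```bash
python3 -m inch '[[[0.001,0,0.002],0,0.05],[[0.001,0.001,0.004],0,0.05],[[0.001,0.002,0.006],0,0.05],[[0.001,0.003,0.008],0,0.05],[[0.001,0.004,0.009],0,0.05],[[0.001,0.004,0.01],0,0.05],[[0.001,0.004,0.011],0,0.05],[[0.001,0.004,0.012],0,0.05],[[0.001,0.004,0.012],0,0.05],[[0.001,0.004,0.012],0,0.05]]'; python3 st.py
```

```text
time: 15.9
position: [0.6117, 0.0608, 0.1817]
tcp_rot: [1.984, 2.414, 0.017]
ft_force: [-20.3, -3.1, 26.5]
grip_width: 0.0565
S [-0.0012  0.0269  0.0322] a [-0.0024 -0.5064 -0.8623] f tool [  0.6865 -20.0121 -26.9379] t tool [ 2.7302  0.0927 -0.0914]
```

```bash
python3 -m inch '[[[0,0.003,0],0,0.05],[[0,0.004,0.001],0,0.05],[[0,0.005,0.001],0,0.05],[[0,0.003,0],0,0.05],[[0,0.002,0],0,0.085],[[0,0.002,0],0,0.085],[[0,0.002,0],0,0.085],[[0,0.002,-0.001],0,0.085],[[0,0.002,-0.002],0,0.085],[[0,0.002,-0.002],0,0.085]]'
python3 -m inch '[[[0,0,-0.03],0,0.085],[[0,0,-0.06],0,0.085],[[0,-0.04,-0.08],0,0.085],[[0,-0.08,-0.08],0,0.085],[[0,-0.12,-0.08],0,0.085],[[0,-0.16,-0.08],0,0.085],[[0,-0.2,-0.08],0,0.085],[[0,-0.22,-0.08],0,0.085],[[0,-0.22,-0.08],0,0.085],[[0,-0.22,-0.08],0,0.085]]'
python3 - <<'E'
from h import *
s=manip.sense()
I={n:manip.camera(n)[:,:,::-1] for n in("top","side","wrist")}
for n in I: cv2.imwrite(f"pics/{n}9.png",I[n])
f=lambda x,w,h:cv2.resize(x,(w,h),interpolation=cv2.INTER_CUBIC)
t=np.hstack([f(I["top"][165:245,265:345],390,390),f(I["side"][165:245,305:385],390,390)])
b=np.hstack([f(I["wrist"],272,200),f(I["top"][140:360,190:460],250,200),f(I["side"][100:460,130:540],258,200)])
cv2.imwrite("pics/c9.png",np.vstack([t,b]))
print(s["position"])
E
```

```text
time: 16.9
position: [0.6138, 0.0612, 0.1838]
tcp_rot: [1.984, 2.414, 0.017]
ft_force: [0.1, 0.1, -0.3]
grip_width: 0.0849
time: 17.9
position: [0.3972, 0.0188, 0.2601]
tcp_rot: [1.983, 2.413, 0.019]
ft_force: [0.8, 0.8, 0.3]
grip_width: 0.0851
[0.3972 0.0188 0.2601]
```

```bash
python3 - <<'E'
from h import *
a=np.array([-np.sin(.55)*np.cos(.19),-np.sin(.55)*np.sin(.19),np.cos(.55)]);S=np.array([.639,.0648,.15])
b=np.cross(a,[0,0,1]);b/=np.linalg.norm(b);d=np.cross(a,b)
M={"top":[(303.8,205),(306.4,215.7)],"side":[(347.6,202.5),(337.4,194.7)]}
O={"top":(265,165),"side":(305,165)}
def pr(n,X):
    c=C[n];q=c["R"]@X+c["t"];return np.array([c["cx"]+c["fx"]*q[0]/q[2],c["cy"]+c["fy"]*q[1]/q[2]])
cells=[]
for n in M:
    off=np.mean([np.array(m)-pr(n,S+h*a) for m,h in zip(M[n],(0,.062))],axis=0);print(n,off)
    im=cv2.imread(f"pics/{n}9.png");o=O[n];k=5
    cr=cv2.resize(im[o[1]:o[1]+60,o[0]:o[0]+80],None,fx=k,fy=k,interpolation=cv2.INTER_CUBIC);ov=cr.copy()
    for h,r,col in((.058,.03,(0,0,255)),(.03,.03,(255,0,0)),(.01,.044,(0,255,0)),(.058,.0135,(0,255,255))):
        p=np.array([(pr(n,S+h*a+r*(np.cos(t)*b+np.sin(t)*d))+off-o+.5)*k for t in np.linspace(0,2*np.pi,60)])
        cv2.polylines(ov,[p.astype(np.int32)],True,col,1)
    cells.append(np.hstack([cr,ov]))
cv2.imwrite("pics/c10.png",np.vstack(cells))
E
```

```text
top [ 0.2314 -0.3386]
side [1.5435 1.9704]
```

View pics/c10.png

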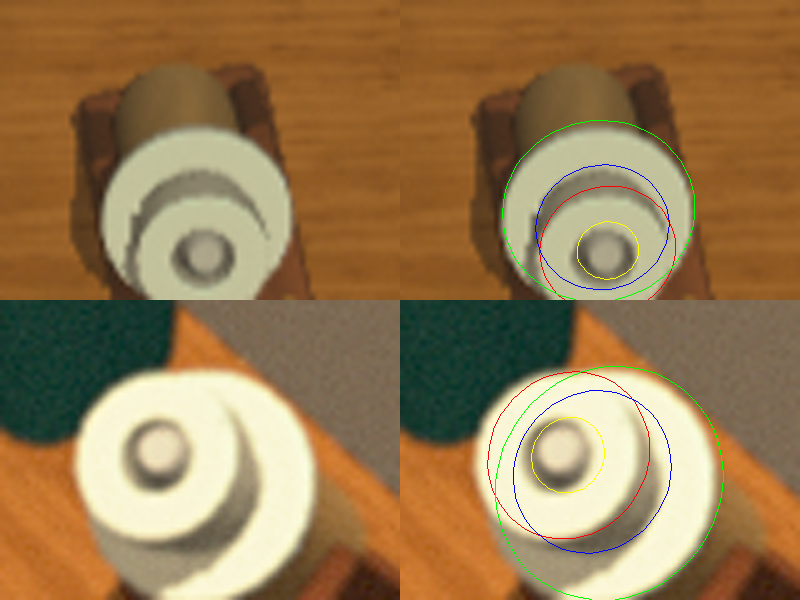

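Both parts sit squarely, close to the predicted outlines; the collar outline deviates by about 2 px and the flange by about 1 px. I convert these deviations to mm along and across the axis.

```bash
python3 - <<'E'
from h import *
a=np.array([-np.sin(.55)*np.cos(.19),-np.sin(.55)*np.sin(.19),np.cos(.55)]);S=np.array([.639,.0648,.15])
b=np.array([-np.sin(.19),np.cos(.19),0]);d=np.cross(a,b)
print("d",d)
def pr(n,X):
    c=C[n];q=c["R"]@X+c["t"];return np.array([c["cx"]+c["fx"]*q[0]/q[2],c["cy"]+c["fy"]*q[1]/q[2]])
for nm,h,ob in(("collar",.058,[-1.1,1.8,-2.2,.2]),("flange",.01,[-.4,1.2,-1,1])):
    f=lambda X:np.r_[pr("top",X),pr("side",X)]
    X=S+h*a;J=np.array([(f(X+1e-3*v)-f(X)) for v in(a,b,d)]).T
    x,r,_,_=np.linalg.lstsq(J,np.array(ob),rcond=None);print(nm,"mm along axis, level, downslope(d):",x,"resid",J@x-ob)
E
```

```text
d [-0.8372 -0.161  -0.5227]
collar mm along axis, level, downslope(d): [1.6698 2.8937 2.5821] resid [ 0.109  -0.1783 -0.1652  0.0281]
flange mm along axis, level, downslope(d): [-0.9416  1.18    2.7045] resid [ 0.0947 -0.1519 -0.1432  0.0239]
```

Across the axis, both rest on the spindle's upper side by exactly their clearance. Axially there is an unexplained +1.7 mm (collar) and −0.9 mm (flange), which is about the measuring noise. To be sure, I press the collar's end face home with the two fingertips straddling the spindle.

```bash
python3 - <<'E'
from h import *
s=manip.sense();print(totool(s,[.601,.0575,.26]),totool(s,[.601,.0575,.212]))
E
```

```text
[-0.0016  0.207   0.0038] [-0.0013  0.206   0.0518]
```

```bash
python3 -m inch '[[[-0.001,0.04,0],0,0.034],[[-0.001,0.08,0],0,0.034],[[-0.001,0.12,0],0,0.034],[[-0.001,0.16,0],0,0.034],[[-0.001,0.2,0],0,0.034],[[-0.001,0.206,0.01],0,0.034],[[-0.001,0.206,0.03],0,0.034],[[-0.001,0.206,0.045],0,0.034],[[-0.001,0.206,0.048],0,0.034],[[-0.001,0.206,0.048],0,0.034]]'; python3 - <<'E'
from h import *
s=manip.sense();print(totool(s,[.607,.0587,.199]))
E
```

```text
time: 19.05
position: [0.6003, 0.0578, 0.2151]
tcp_rot: [1.984, 2.415, 0.016]
ft_force: [0.3, -0.7, 0.3]
grip_width: 0.0338
[-0.0003  0.0065  0.0162]
```

Now I press down along the axis and watch the force.

```bash
python3 -m inch '[[[0,0,0.003],0,0.034],[[0,0,0.006],0,0.034],[[0,0,0.008],0,0.034],[[0,0,0.01],0,0.034],[[0,0,0.012],0,0.034],[[0,0,0.013],0,0.034],[[0,0,0.014],0,0.034],[[0,0,0.015],0,0.034],[[0,0,0.016],0,0.034],[[0,0,0.016],0,0.034]]'
```

```text
time: 20.05
position: [0.6006, 0.0577, 0.1991]
tcp_rot: [1.984, 2.415, 0.016]
ft_force: [-0.8, 0.5, 0.5]
grip_width: 0.0341
```

```bash
python3 -m inch '[[[0,0,0.001],0,0.034],[[0,0,0.002],0,0.034],[[0,0,0.002],0,0.034],[[0,0,0.003],0,0.034],[[0,0,0.003],0,0.034],[[0,0,0.004],0,0.034],[[0,0,0.004],0,0.034],[[0,0.001,0.005],0,0.034],[[0,0.001,0.006],0,0.034],[[0,0.001,0.006],0,0.034]]'
```

```text
time: 21.05
position: [0.6011, 0.0578, 0.1981]
tcp_rot: [1.984, 2.415, 0.017]
ft_force: [-21.5, -1.9, 44.3]
grip_width: 0.034
```

Contact came at the predicted height (TCP z ≈ 0.198). The stop is hard, with about 49 N along the axis and no travel, so it is home. I back off and check for change.

```bash
python3 -m inch '[[[0,-0.001,-0.003],0,0.034],[[0,-0.001,-0.02],0,0.034],[[0,-0.001,-0.06],0,0.034],[[0,-0.04,-0.062],0,0.034],[[0,-0.08,-0.062],0,0.034],[[0,-0.12,-0.062],0,0.034],[[0,-0.16,-0.062],0,0.034],[[0,-0.2,-0.062],0,0.034],[[0,-0.204,-0.062],0,0.034],[[0,-0.204,-0.062],0,0.034]]'
python3 - <<'E'
from h import *
print(manip.sense()["position"])
for n,o in(("top",(265,165)),("side",(305,165))):
    im=manip.camera(n)[:,:,::-1];cv2.imwrite(f"pics/{n}11.png",im)
    g=lambda x:cv2.cvtColor(np.ascontiguousarray(x[o[1]:o[1]+70,o[0]:o[0]+70]),cv2.COLOR_BGR2GRAY).astype(np.float32)
    A=g(cv2.imread(f"pics/{n}9.png"));B=g(im);w=np.s_[5:60,5:50] 
    print(n,"shift px",cv2.phaseCorrelate(A,B),"mean diff",np.abs(A-B).mean())
    # bystanders: compare start and now
    z=cv2.imread(f"pics/{n}0.png");D=cv2.absdiff(z,im).max(2)
    for k,(u,v) in {"top":dict(can=(224,180),crock=(218,236),jar=(428,168),mug=(429,232),mill=(329,282),timer=(339,316)),"side":dict(can=(313,155),crock=(262,175),jar=(490,295),mug=(437,358),mill=(295,300),timer=(267,340))}[n].items(): print(" ",k,D[v-14:v+14,u-14:u+14].mean().round(1),end="")
    print()
E
```

```text
time: 22.05
position: [0.3996, 0.0182, 0.2567]
tcp_rot: [1.984, 2.413, 0.018]
ft_force: [0.6, 1.1, 0.8]
grip_width: 0.0337
[0.3996 0.0182 0.2567]
top shift px ((-0.01343510569764561, -7.528667178746673e-05), 0.9912090616093742) mean diff 0.7093878
  can 2.2  crock 2.2  jar 2.7  mug 2.3  mill 26.0  timer 143.4
side shift px ((-0.009742487329525318, -0.022821473712795637), 1.0006539505205037) mean diff 2.5734694
  can 12.2  crock 44.4  jar 11.5  mug 13.7  mill 30.9  timer 14.4
```

```bash
python3 -c "
from station import manip
print(manip.job_done())"
```

```text
the job is handed in; nothing more can be done
None
```

The white disc is on the spindle hub up, and the collar is on top of it. My checks indicate both are fully home, and I handed the job in at about 22 s of the 67 s allowed. Because the tool cannot tilt, I held each part loosely enough to pivot in the jaws and line itself up with the leaning spindle.

**Seating:** I pressed the collar's end face with about 49 N along the axis. It met a hard stop at the height expected for a seated stack. Pictures before and after that press show no movement (under 0.03 px).

**Not fully agreeing:** The picture measurement along the axis put the collar 1.7 mm high and the flange 0.9 mm low. I put this down to roughly 1 px of noise, given the hard stop. Across the axis, both parts lie off centre by about their bore clearance; the collar's sideways reading (2.9 mm) is slightly more than its 2.5 mm allows.

**Other objects:** In the top view, the canister, crock, jar and mug look unchanged. The picture comparison could not settle the salt shaker or timer, because the arm or its shadow was in the way. In the side view it was also unclear for the crock. My paths were planned clear of these things, and the force readings between handling steps showed no contact.

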